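Key the pan support home on a portable gas cooker

ROBOT

A 6-joint arm with a two-finger parallel gripper is mounted at the origin on a cart in front of the work surface, level with it; the furniture and walls round the work are solid. World frame = base frame: x ahead of the robot, y to its left, z up, the work surface at z = 0. Lengths are in m, angles in rad, forces in N, time in s.
With the tool pointing down it reaches from about 0.3 to 0.875 m from the base axis. Payload 4.2 kg.
Tool frame: the origin (TCP) lies on the front face of the gripper's body, between the roots of the fingers; the fingertips stand 73 mm ahead of it and the grasp point (between the pads) lies 54 mm ahead of it; z points along the fingers, y is the line along which they close (so a half turn about z gives the same grasp; the last joint's range is limited). The gripper opens to 85 mm and grips with 20 to 120 N. Pads are 22 mm wide; open, the fingers measure 114 mm over their backs; the gripper's body (76 mm by 85 mm) begins 54 mm behind the grasp point. The pads swing forward as they close: fully open they stand 13 mm farther back than shut.
Start: joints at [-1.24, 0.32, 1.565, -0, 1.257, -0.02], TCP at [0.198, -0.54, 0.304] pointing down, gripper open.
Joint ranges: [-3.11, 3.11], [-0.84, 2.01], [0.21, 2.61], [-1.34, 4.49], [0.05, 2.63], [-2.56, 2.56]. Speed limits (rad/s): [2.57, 2.57, 3.14, 3.14, 3.14, 3.14].

INTERFACE

Orientations are given as a 3x3 rotation matrix whose columns are the frame's x, y, z axes.
In Python, from plant import readout, get_image, get_calibration, job gives the robot as it stands. The module is installed in compiled form; this text tells all that it offers.
- The arm moves only by the shell command python3 -m creep 'ROWS' [FORCE]. ROWS is a JSON object of lists of equal length, an entry for each row: "linear": the shift along the tool's x, y, z in mm, a list of three; "twist": the turn about the tool's z in degrees; "hand": the closure in counts, from 0 (fully open) to 255 (shut). In form: {"linear": [[dx, dy, dz], ...], "twist": [twist, ...], "hand": [hand, ...]}. A call has exactly 5 rows; each row shifts and turns the commanded pose from where the row before left it, along the tool's axes as they then stand; what a row does not reach is not made up. A row lasts 1/10 s, in which the tool goes at most 50 mm and 8.59 degrees, less where a joint would pass 70% of its speed; a pose out of reach is approached as far as the arm can. A call is refused whole if a number of a shift passes 50 or a number of a turn 8.59, either way. A call with a gripper value outside its range is refused whole. The fingers move at their own pace and stop on an object; FORCE is the grip in N (left out, the last holds). Time passes only in rows, so rows that do not move let the fingers close, or fill a call up. It gives the time, the measured TCP pose, the force, the opening and the grip force at its end, in the units of the state.
- readout.sense(): the state, without advancing time (a new reading comes with each control period).
- get_image(name): name is "side" or "top" or "wrist"; returns (picture, depth): 420x560x3 uint8, blue, green, red; 420x560 float32, m along the optical axis (not along the pixel's ray), 0 where there is no reading.
- get_calibration(name): a dict with "K" (3x3 intrinsics, pixels), "eye" and "attitude" of the camera in the world; the wrist camera has in their place "T_tool_cam" (4x4, takes a point from camera to tool coordinates, whose origin is the TCP and whose axes are the flange's). Camera axes: x right, y down, z forward; pixel columns grow to the right and rows downward; lengths in m; the calibration is good to about 2 mm. A picture is of the moment at which its call begins: read the wrist's pose just before it. get_calibration takes no time and is no camera call.
- job.hand_in(): hands the job in; it is judged then, once.
The state is a dict: "time": time; "qpos": joint angles; "joint_vel": joint speeds; "effort": joint torques, N m; "tcp_pos": TCP position; "tcp_rot": TCP orientation; "wrist_force": force on the tool from outside, world axes, zero at the start; "ft_torque": the same for the moment, N m; "width": finger opening in m; "grasp_force": force on a finger pad.
Only numpy, scipy, OpenCV 4.12 (cv2) and the standard library are available. Lean on these libraries where they do the work, as an engineer would, in place of code of your own. Each camera call takes 0.05 s, during which the arm holds its last target. There are 200 camera calls.

TASK

The pan support of the cream portable gas cooker has been put back crooked after washing: it rides on the brass locating pin. With the fingertips, push it round on the burner by one of its upright pot rests until the notch in its rim meets the pin, then press it down until it snaps past its spring balls all round and lies flat and fully home on the cooker's deck. Turn and press it where it lies: do not lift it off, and leave the matchbox, mug, jug and tin beside the cooker where they stand.

Things in the scene. Friction and masses are not known exactly. Their poses are not given: they have to be found in the camera images.
- cooker: Cream portable gas cooker, fixed, 260 x 330 x 70 mm up to its flat deck. Origin on the burner's axis at the worktop, z up; x points from the burner to the locating pin at the rear, the knob is on the front (-x). A rounded lid over the cartridge lies 114 to 212 mm from the origin on the -y side and rises 21 mm above the deck.
- burner (a point): Top of the burner, on its axis, 26 mm above the deck. Below the burner's head (54 mm across) stands a fixed round collar, 68 mm across, up to 17 mm above the deck; the support's hole goes round this collar and turns on it.
- ball0 (a joint): How far one of six spring balls is pushed back (m, 0 = out). They sit round the burner pan, under the plate, 71 mm from the burner's axis, and carry the unseated support on a skirt hidden below its plate. Pressing with about 10 N spread evenly, or 10 to 18 N with one fingertip on the plate 55 to 65 mm from the axis, snaps the support down past them; a side that has snapped down stays down.
- support: The pan support, loose, about 0.25 kg: dark enamelled round drip plate, 186 mm across, 4 mm thick (6 mm at the rim bead), 71 mm hole in the middle, one notch in the rim, four pot rests, a skirt below. Origin at the centre of the plate's underside, z up, x to the notch. Unseated, the underside is 11 mm above the deck, tilted up 2 mm at the pin while the notch is elsewhere. Seated, it is on the deck
- rest (a point): Middle of the top of one pot rest, 45 degrees anticlockwise (from above) from the notch. Four such steel fins stand on the plate at 45, 135, 225 and 315 degrees, radial, upright, 5 mm thick, 46 to 86 mm from the axis, tops 30 mm above the plate's underside. The plate between them is free to press on. 1 to 3 N sideways on a rest turns the support, either way.
- seat (a point): Point on the cooker's deck (70 mm above the worktop) on the burner's axis: where the support's origin lies when it is fully home.
- pin (a point): Foot, at deck height, of the upright brass locating pin, 10 mm in diameter and 13 mm high, 90 mm from the burner's axis. A brass tab under it, 20 mm wide, shows beyond the support's rim.
- notch (a point): Middle of the notch in the support's rim, at its underside, 90 mm from the support's centre. The notch is 14 mm wide and cut 12 mm deep inward from the rim. When it reaches the pin, the plate drops 2 mm there and the pin (2 mm play either side) stops further turning, unless it is pushed on with over 20 N.
- matchbox: Small brown matchbox, 37 x 56 x 17 mm, on the worktop behind the cooker; to be left alone. Origin under its centre.
- mug: White mug with red stripes, 86 x 120 x 100 mm with its handle, left of the cooker; to be left alone. Origin under its centre.
- jug: Small dark blue jug, 67 x 103 x 85 mm, left of the cooker; to be left alone. Origin under its centre.
- tin: Low round golden tin, 86 mm across, 40 mm high, left of the cooker; to be left alone. Origin under its centre.

How it is judged:
By the outcome, as a careful person would: the job done as asked, in the order asked, and still so for the second after the job is handed in, with the robot touching nothing.
It also fails if it takes over 61 s, if anything falls off the work surface, if the arm or the gripper's body presses on something with over 40 N, if the wrist force passes 120 N, or if a joint passes its speed limit or range.

## Working session

There is one attempt and no reset: what is moved stays moved. The work goes in short steps, Python scripts to look and compute and a shell command to move; the robot and the scene stay as the last step left them, time stands still between calls to the robot, and variables do not carry over. Pictures are saved under pics/ and viewed, at most 10 in all, crops included, and the job is handed in when it is done.

```bash
mkdir -p pics
python3 - <<'E'
from plant import readout,get_image,get_calibration
import cv2,numpy as np
s=readout.sense();print(s['time'],s['tcp_pos'],s['tcp_rot'],s['width'])
for n in ['top','side']:
    im,d=get_image(n);c=get_calibration(n);np.savez('pics/%s.npz'%n,im=im,d=d,**c)
    cv2.imwrite('pics/%s0.png'%n,im);print(n,c)
print(get_calibration('wrist'))
E
```

```text
0.0 [ 0.1974747  -0.53966237  0.30307924] [[ 9.39106090e-01  3.43626852e-01 -5.81721711e-04]
 [ 3.43627344e-01 -9.39104638e-01  1.65170731e-03]
 [ 2.12734260e-05 -1.75102388e-03 -9.99998467e-01]] 0.08564597093075324
top {'K': array([[481.84270309,   0.        , 285.49647424],
       [  0.        , 481.84270309, 210.24950067],
       [  0.        ,   0.        ,   1.        ]]), 'eye': array([0.49347518, 0.13742653, 1.14782275]), 'attitude': array([[-0.02477373, -0.99452533,  0.10151666],
       [-0.9995901 ,  0.0261007 ,  0.01176396],
       [-0.01434922, -0.10118361, -0.99476428]])}
side {'K': array([[536.55177766,   0.        , 287.55720111],
       [  0.        , 536.55177766, 205.70763361],
       [  0.        ,   0.        ,   1.        ]]), 'eye': array([0.23965417, 0.95750905, 0.71828235]), 'attitude': array([[-0.91333687, -0.21832491,  0.34372953],
       [-0.4071741 ,  0.50002034, -0.76432252],
       [-0.00500111, -0.8380417 , -0.54558327]])}
{'K': array([[291.37633741,   0.        , 280.3556503 ],
       [  0.        , 291.37633741, 209.61714342],
       [  0.        ,   0.        ,   1.        ]]), 'T_tool_cam': array([[ 2.07998491e-04, -9.46309753e-01, -3.23261207e-01,
         8.30321671e-02],
       [ 9.99999959e-01,  2.60549157e-04, -1.19289678e-04,
         4.74712416e-04],
       [ 1.97110421e-04, -3.23261169e-01,  9.46309768e-01,
        -7.08643165e-02],
       [ 0.00000000e+00,  0.00000000e+00,  0.00000000e+00,
         1.00000000e+00]])}
```

View pics/top0.png

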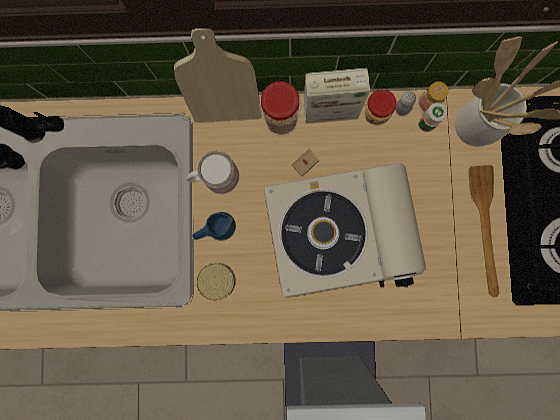

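View pics/side0.png

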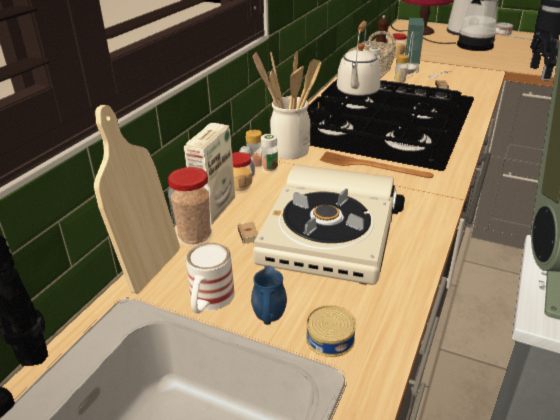

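The top view shows the support centred near (323,233), the pin tab at (314,185), the rests at (328,203), (352,237), (319,262) and (293,229), and a possible notch at (347,267). I'll measure those.

```bash
cat > h.py <<'E'
import numpy as np
def ray(c,u,v,z):
    A=c['attitude'];d=A@np.linalg.inv(c['K'])@np.array([u,v,1.]);e=c['eye'];return e+d*(z-e[2])/d[2]
E
python3 - <<'E'
import numpy as np,cv2
from h import *
c=np.load('pics/top.npz');im=c['im'];d=c['d']
# deprojected height map
K=c['K'];v,u=np.mgrid[:420,:560]
P=np.stack([(u-K[0,2])/K[0,0]*d,(v-K[1,2])/K[1,1]*d,d],-1)@c['attitude'].T+c['eye']
dark=(im.max(2)<70)&(P[...,2]>.06)&(P[...,2]<.11)
dark[:180]=0;dark[290:]=0;dark[:,:270]=0;dark[:,375:]=0
ys,xs=np.nonzero(dark);h=cv2.convexHull(np.stack([xs,ys],1).astype(np.int32))
e=cv2.fitEllipse(h);print(e)
ctr=ray(c,*e[0],.087);print('ctr',ctr)
for n,(a,b,z) in dict(burner=(323,233,.096),tab=(314,185,.07),notch=(347,267,.085),r1=(328,203,.111),r2=(352,237,.111),r3=(319,262,.111),r4=(293,229,.111)).items():
    p=ray(c,a,b,z);q=(p-ctr)[:2];print(n,p.round(4),np.hypot(*q).round(4),np.degrees(np.arctan2(q[1],q[0])).round(1),P[b,a].round(3))
cv2.imwrite('pics/crop.png',cv2.resize(im[165:305,255:435],None,fx=4,fy=4,interpolation=cv2.INTER_CUBIC))
E
```

```text
((322.74639892578125, 231.80116271972656), (82.3736801147461, 86.65052032470703), 164.93328857421875)
ctr [0.55192307 0.06919603 0.087     ]
burner [0.5488 0.0693 0.096 ] 0.0031 178.0 [0.549 0.069 0.094]
tab [0.6591 0.0844 0.07  ] 0.1082 8.1 [0.659 0.084 0.071]
notch [0.4737 0.0186 0.085 ] 0.0932 -147.1 [0.473 0.017 0.069]
r1 [0.6126 0.0574 0.111 ] 0.0619 -11.0 [0.613 0.057 0.112]
r2 [0.5378 0.0084 0.111 ] 0.0624 -103.0 [0.538 0.008 0.104]
r3 [0.4862 0.0808 0.111 ] 0.0667 169.9 [0.486 0.08  0.104]
r4 [0.5583 0.1345 0.111 ] 0.0656 84.4 [0.559 0.135 0.105]
```

View pics/crop.png

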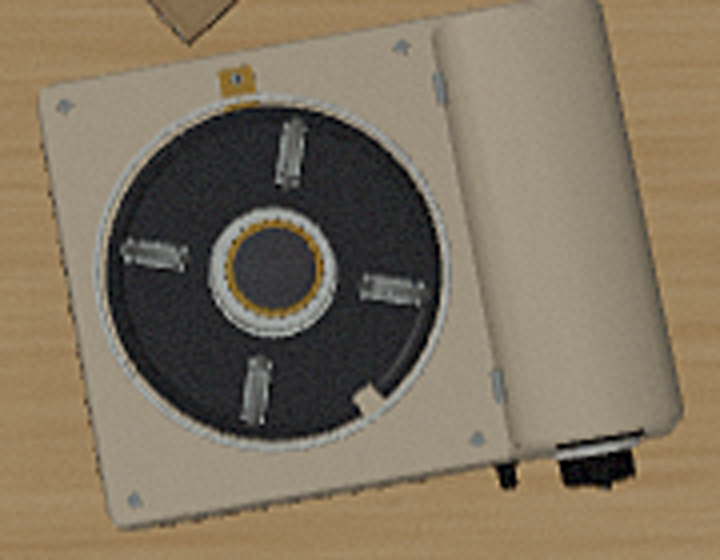

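The view confirms the layout. The burner axis is at about (0.549, 0.069), the notch at about −145° and the pin at about +8.5°, so the support needs about +154° anticlockwise. I'll push the rest at −10.6° from its clockwise side with closed fingers.

```bash
R='{"linear": [[29,-20,0],[29,-20,0],[29,-20,0],[29,-20,0],[29,-20,0]], "twist": [0,0,0,0,0], "hand": [255,255,255,255,255]}'
python3 -m creep '{"linear": [[29,-20,0],[29,-20,0],[29,-20,0],[29,-20,0],[29,-20,0]], "twist": [0,0,0,0,0], "hand": [255,255,255,255,255]}' 40
python3 -m creep '{"linear": [[29,-20,0],[29,-20,0],[29,-20,0],[29,-20,0],[29,-20,0]], "twist": [0,0,0,0,0], "hand": [255,255,255,255,255]}'
```

```text
time: 0.6
tcp_pos: [0.2999, -0.3949, 0.3036]
tcp_rot: [[0.939, 0.343, -0.0], [0.343, -0.939, 0.001], [-0.0, -0.001, -1.0]]
wrist_force: [0.5, -0.5, 0.6]
width: 0.0121
grasp_force: 0.0
time: 1.1
tcp_pos: [0.4017, -0.2511, 0.3037]
tcp_rot: [[0.939, 0.344, -0.0], [0.344, -0.939, 0.0], [-0.0, -0.0, -1.0]]
wrist_force: [0.6, -0.4, 0.2]
width: -0.0001
grasp_force: 0.0
```

```bash
python3 -m creep '{"linear": [[29,-20,0],[29,-20,0],[29,-20,0],[29,-20,0],[29,-20,0]], "twist": [0,0,0,0,0], "hand": [255,255,255,255,255]}'
python3 -m creep '{"linear": [[29,-19,0],[29,-19,0],[29,-19,0],[29,-19,0],[29,-19,0]], "twist": [0,0,0,0,0], "hand": [255,255,255,255,255]}'
python3 -m creep '{"linear": [[0,0,20],[0,0,20],[0,0,20],[0,0,10],[0,0,0]], "twist": [6.2,6.2,6.2,6.2,6.2], "hand": [255,255,255,255,255]}'
python3 - <<'E'
from plant import *
from plant import readout,get_image
import cv2,numpy as np
s=readout.sense();im,d=get_image('wrist');print(s['tcp_pos'],s['tcp_rot'],s['qpos'])
np.savez('pics/w1.npz',im=im,d=d);cv2.imwrite('pics/w1.png',im)
E
```

```text
time: 1.6
tcp_pos: [0.5035, -0.1074, 0.3036]
tcp_rot: [[0.939, 0.344, -0.001], [0.344, -0.939, -0.0], [-0.001, -0.0, -1.0]]
wrist_force: [0.1, -0.4, -0.4]
width: -0.0002
grasp_force: 0.0
time: 2.1
tcp_pos: [0.6071, 0.0316, 0.3034]
tcp_rot: [[0.939, 0.344, -0.001], [0.344, -0.939, -0.0], [-0.001, -0.0, -1.0]]
wrist_force: [1.5, 0.2, -0.0]
width: 0.0
grasp_force: 0.0
time: 2.6
tcp_pos: [0.6054, 0.0303, 0.2312]
tcp_rot: [[0.981, -0.193, -0.005], [-0.193, -0.981, -0.0], [-0.005, 0.001, -1.0]]
wrist_force: [0.4, 0.4, 1.4]
width: 0.0001
grasp_force: 0.0
[0.60539033 0.03033932 0.23124007] [[ 9.81126055e-01 -1.93298244e-01 -5.23958813e-03]
 [-1.93302226e-01 -9.81139226e-01 -2.59762754e-04]
 [-5.09055376e-03  1.26768406e-03 -9.99986240e-01]] [ 3.11391991e-02  4.21926856e-01  1.59665282e+00 -1.06794368e-04
  1.12825814e+00  1.79650758e+00]
```

View pics/w1.png

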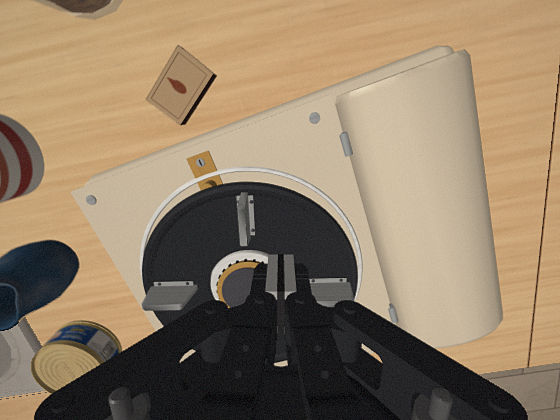

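The wrist view shows the rest ahead of the fingers, its top edge running (240,195)–(245,245). The brass tab's screw is at (200,162) and the burner is behind the fingers. I'll compute the contact geometry.

```bash
cat >> h.py <<'E'
def wray(s,cal,u,v,z):
    T=np.eye(4);T[:3,:3]=s['tcp_rot'];T[:3,3]=s['tcp_pos'];M=T@cal['T_tool_cam']
    return ray(dict(K=cal['K'],attitude=M[:3,:3],eye=M[:3,3]),u,v,z)
E
python3 - <<'E'
from plant import readout,get_calibration
from h import *
s=readout.sense();c=get_calibration('wrist')
for n,u,v,z in [('fin out',242,193,.112),('fin in',241,244,.112),('screw',200,162,.071),('tabL',187,157,.07),('tabR',213,151,.07),('fin R',331,280,.111),('finL',172,285,.111)]:
    p=wray(s,c,u,v,z);q=p[:2]-[.549,.0693];print(n,p.round(4),np.hypot(*q).round(4),np.degrees(np.arctan2(q[1],q[0])).round(1))
E
```

```text
fin out [0.6399 0.0495 0.112 ] 0.093 -12.3
fin in [0.6029 0.0593 0.112 ] 0.0548 -10.6
screw [0.6611 0.0839 0.071 ] 0.113 7.4
tabL [0.6668 0.0932 0.07  ] 0.1202 11.5
tabR [0.6673 0.0716 0.07  ] 0.1183 1.1
fin R [ 5.597e-01 -3.000e-04  1.110e-01] 0.0704 -81.3
finL [0.5792 0.1195 0.111 ] 0.0585 59.0
```

```bash
python3 -m creep '{"linear": [[0,0,20],[0,0,20],[0,0,12],[0,0,6],[0,0,0]], "twist": [0,0,0,0,0], "hand": [255,255,255,255,255]}'
python3 -m creep '{"linear": [[0,-3,0],[0,-3,0],[0,-3,0],[0,-2,0],[0,-2,0]], "twist": [0,0,0,0,0], "hand": [255,255,255,255,255]}'
```

```text
time: 3.15
tcp_pos: [0.6063, 0.0302, 0.1752]
tcp_rot: [[0.982, -0.189, -0.001], [-0.189, -0.982, -0.0], [-0.001, 0.0, -1.0]]
wrist_force: [0.9, -0.1, 0.5]
width: -0.0
grasp_force: 0.0
time: 3.65
tcp_pos: [0.6091, 0.0429, 0.1763]
tcp_rot: [[0.982, -0.188, 0.001], [-0.188, -0.982, -0.001], [0.001, 0.001, -1.0]]
wrist_force: [-0.6, -4.1, 1.8]
width: -0.0001
grasp_force: 1.8
```

```bash
python3 -m creep '{"linear": [[1,-5.5,2],[1,-5.5,1],[1,-5.5,0],[1,-5.5,0],[1,-5.5,0]], "twist": [-5,-5,-5,-5,-5], "hand": [255,255,255,255,255]}'
python3 -m creep '{"linear": [[1,-5.5,0],[1,-5.5,0],[1,-5.5,0],[1,-5.5,0],[1,-5.5,0]], "twist": [-5,-5,-5,-5,-5], "hand": [255,255,255,255,255]}'
```

```text
time: 4.15
tcp_pos: [0.6158, 0.0679, 0.174]
tcp_rot: [[0.969, 0.248, 0.004], [0.248, -0.969, -0.005], [0.003, 0.006, -1.0]]
wrist_force: [1.9, -8.5, 1.7]
width: -0.0004
grasp_force: 4.1
time: 4.65
tcp_pos: [0.6096, 0.0959, 0.1737]
tcp_rot: [[0.773, 0.634, 0.005], [0.634, -0.773, -0.003], [0.002, 0.006, -1.0]]
wrist_force: [4.5, -5.3, 0.0]
width: -0.0002
grasp_force: 3.3
```

```bash
python3 -m creep '{"linear": [[1.1,-5.5,0],[1.1,-5.5,0],[1.1,-5.5,0],[1.1,-5.5,0],[1.1,-5.5,0]], "twist": [-5,-5,-5,-5,-5], "hand": [255,255,255,255,255]}'
python3 -m creep '{"linear": [[1.1,-5.5,0],[1.1,-5.5,0],[1.1,-5.5,0],[1.1,-5.5,0],[1.1,-5.5,0]], "twist": [-5,-5,-5,-5,-5], "hand": [255,255,255,255,255]}'
python3 -m creep '{"linear": [[1.1,-5.5,0],[1.1,-5.5,0],[1.1,-5.5,0],[1.1,-5.5,0],[1.1,-5.5,0]], "twist": [-5,-5,-5,-5,-5], "hand": [255,255,255,255,255]}'
python3 - <<'E'
from plant import readout,get_image
import cv2,numpy as np
a,_=get_image('top');cv2.imwrite('pics/t2.png',cv2.resize(a[165:305,255:435],None,fx=4,fy=4,interpolation=cv2.INTER_CUBIC))
E
```

```text
time: 5.15
tcp_pos: [0.5928, 0.1188, 0.1739]
tcp_rot: [[0.433, 0.901, 0.006], [0.901, -0.433, -0.001], [0.002, 0.006, -1.0]]
wrist_force: [3.8, -1.9, 0.9]
width: -0.0001
grasp_force: 1.8
time: 5.65
tcp_pos: [0.5685, 0.1317, 0.1739]
tcp_rot: [[0.012, 1.0, 0.008], [1.0, -0.012, -0.0], [-0.0, 0.008, -1.0]]
wrist_force: [6.4, -3.2, -0.3]
width: -0.0003
grasp_force: 3.5
time: 6.15
tcp_pos: [0.5412, 0.1333, 0.1742]
tcp_rot: [[-0.412, 0.911, 0.009], [0.911, 0.412, 0.001], [-0.003, 0.009, -1.0]]
wrist_force: [6.3, -0.8, -0.3]
width: 0.0002
grasp_force: 2.8
```

View pics/t2.png

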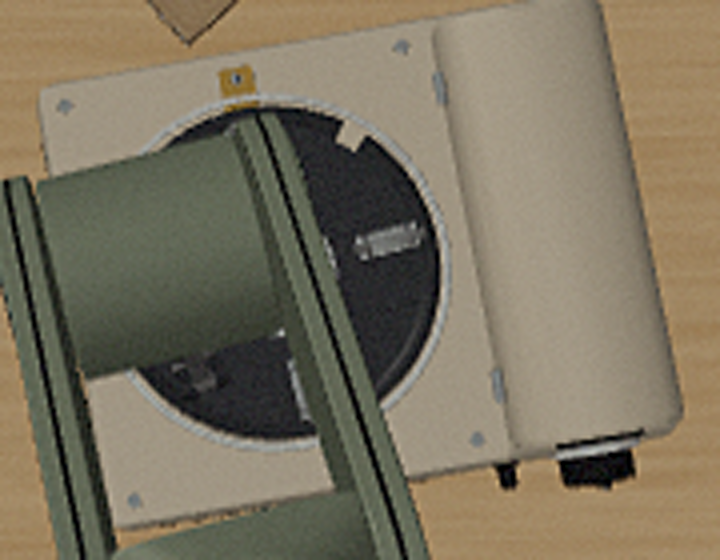

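The notch is at crop (352,135), roughly 40° short of the tab at (238,85), which is less rotation than I commanded. I'll look at the contact with the wrist camera.

Run:
```python
from plant import readout,get_image
import cv2,numpy as np
s=readout.sense();print(s['wrist_force'],s['tcp_pos'])
a,_=get_image('wrist');cv2.imwrite('pics/w2.png',a)
```

```text
[ 1.31406535 -0.4533784   0.18657531] [0.53943762 0.13309731 0.17393186]
```

View pics/w2.png

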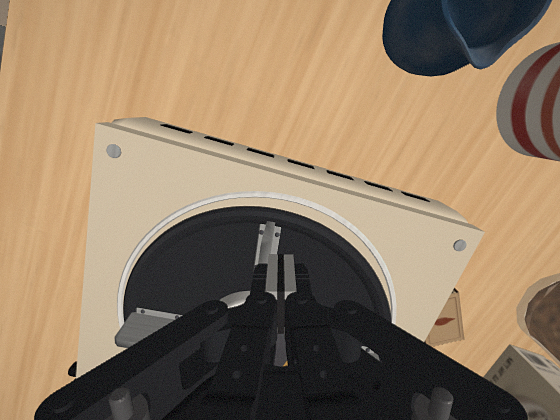

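The rest is in contact just left of the fingertips at (270,240), and the tool yaw leads it by about 12°. I'll carry on round with less twist.

```bash
python3 -m creep '{"linear": [[1.2,-5.5,0],[1.0,-5.5,0],[0.8,-5.5,0],[0.6,-5.5,0],[0.4,-5.5,0]], "twist": [-3,-3,-3,-3,-3], "hand": [255,255,255,255,255]}'
python3 - <<'E'
from plant import readout,get_image
import cv2,numpy as np
a,_=get_image('top');cv2.imwrite('pics/t3.png',cv2.resize(a[165:305,255:435],None,fx=4,fy=4,interpolation=cv2.INTER_CUBIC))
E
```

```text
time: 6.75
tcp_pos: [0.5162, 0.124, 0.1743]
tcp_rot: [[-0.63, 0.776, 0.01], [0.776, 0.63, 0.003], [-0.004, 0.01, -1.0]]
wrist_force: [8.4, 3.7, -1.1]
width: -0.0002
grasp_force: 4.4
```

View pics/t3.png

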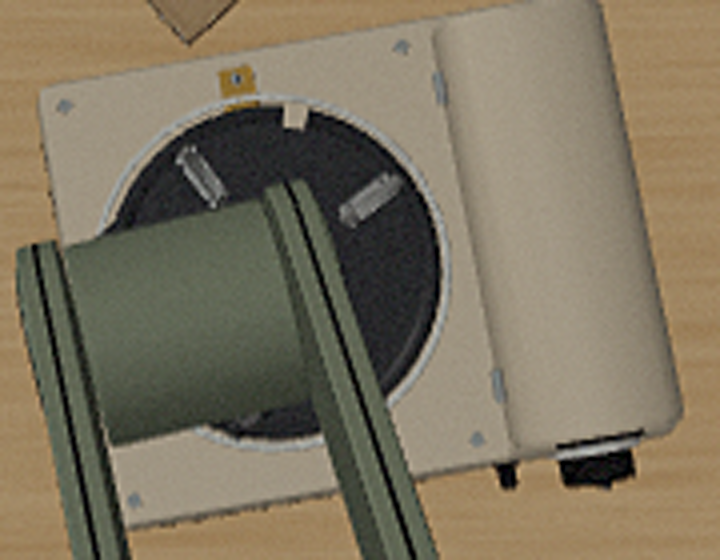

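The notch is at crop (295,115), about 17° short of the pin. Going slower now.

```bash
python3 -m creep '{"linear": [[0.3,-2.4,0],[0.3,-2.4,0],[0.3,-2.4,0],[0.3,-2.4,0],[0.3,-2.4,0]], "twist": [-2,-2,-2,-2,-2], "hand": [255,255,255,255,255]}'
python3 -m creep '{"linear": [[0.1,-0.8,0],[0.1,-0.8,0],[0.1,-0.8,0],[0.1,-0.8,0],[0.1,-0.8,0]], "twist": [-0.7,-0.7,-0.7,-0.7,-0.7], "hand": [255,255,255,255,255]}'
python3 - <<'E'
from plant import readout,get_image
import cv2,numpy as np
print(readout.sense()['wrist_force'])
a,d=get_image('top');cv2.imwrite('pics/t4.png',cv2.resize(a[165:305,255:435],None,fx=4,fy=4,interpolation=cv2.INTER_CUBIC))
E
```

```text
time: 7.3
tcp_pos: [0.5055, 0.1169, 0.1739]
tcp_rot: [[-0.755, 0.656, 0.008], [0.656, 0.755, 0.003], [-0.004, 0.007, -1.0]]
wrist_force: [7.1, 4.3, 0.5]
width: -0.0
grasp_force: 3.9
time: 7.8
tcp_pos: [0.5026, 0.1142, 0.174]
tcp_rot: [[-0.793, 0.609, 0.008], [0.609, 0.793, 0.003], [-0.004, 0.007, -1.0]]
wrist_force: [7.0, 4.9, -0.4]
width: -0.0003
grasp_force: 3.5
[ 7.00424191  4.9155785  -0.41657166]
```

View pics/t4.png

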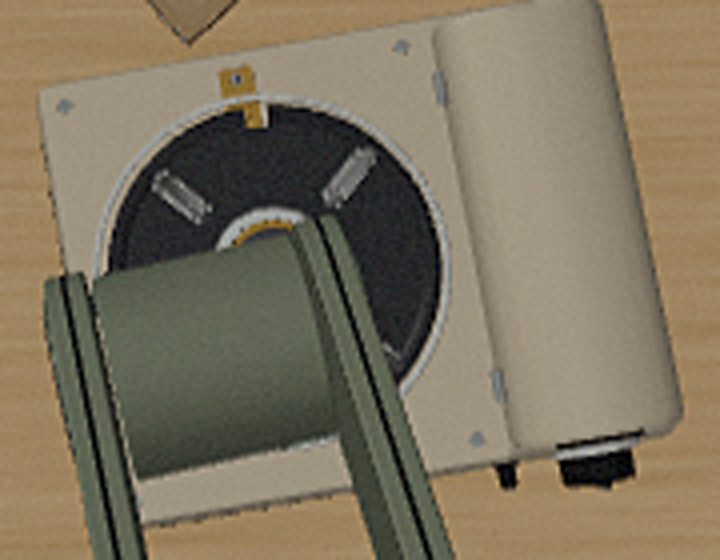

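The notch is at crop (257,115) and the brass is starting to show in it, so about 4° to go. I'll creep and watch the force.

```bash
python3 -m creep '{"linear": [[0.1,-0.6,0],[0.1,-0.6,0],[0.1,-0.6,0],[0.1,-0.6,0],[0.1,-0.6,0]], "twist": [-0.5,-0.5,-0.5,-0.5,-0.5], "hand": [255,255,255,255,255]}'
```

```text
time: 8.35
tcp_pos: [0.5001, 0.1119, 0.1739]
tcp_rot: [[-0.819, 0.574, 0.007], [0.574, 0.819, 0.003], [-0.004, 0.006, -1.0]]
wrist_force: [5.3, 3.6, -0.4]
width: -0.0001
grasp_force: 2.9
```

```bash
python3 -m creep '{"linear": [[0,-0.4,0],[0,-0.4,0],[0,-0.4,0],[0,-0.4,0],[0,-0.4,0]], "twist": [0,0,0,0,0], "hand": [255,255,255,255,255]}'
python3 - <<'E'
from plant import readout,get_image
import cv2,numpy as np
print(readout.sense()['wrist_force'])
a,d=get_image('top');cv2.imwrite('pics/t5.png',cv2.resize(a[180:220,290:350],None,fx=10,fy=10,interpolation=cv2.INTER_CUBIC))
E
```

```text
time: 8.85
tcp_pos: [0.4989, 0.1103, 0.1739]
tcp_rot: [[-0.819, 0.574, 0.006], [0.574, 0.819, 0.003], [-0.004, 0.006, -1.0]]
wrist_force: [4.1, 3.7, -1.3]
width: 0.0001
grasp_force: 2.7
[ 4.10007534  3.73595495 -1.28601208]
```

View pics/t5.png

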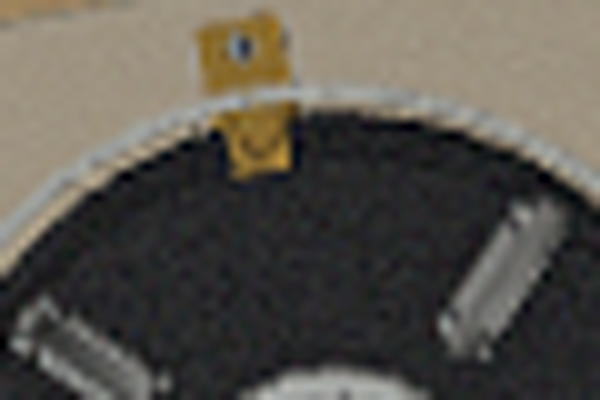

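The pin sits centred in the notch: notch about x 225–292, pin at (258,145). I'll back off the rest, rise, cross to the pin side and press there first.

```bash
python3 -m creep '{"linear": [[0,5,0],[0,10,0],[0,0,-12],[0,0,-13],[0,0,-3]], "twist": [0,0,0,0,0], "hand": [255,255,255,255,255]}'
python3 -m creep '{"linear": [[-25,5,0],[-28,5.5,0],[-28,5.5,0],[-28,5.5,0],[0,0,0]], "twist": [0,0,0,0,0], "hand": [255,255,255,255,255]}'
python3 -m creep '{"linear": [[0,0,12],[0,0,12],[0,0,8],[0,0,4],[0,0,0]], "twist": [0,0,0,0,0], "hand": [255,255,255,255,255]}'
```

```text
time: 9.4
tcp_pos: [0.5057, 0.1217, 0.2026]
tcp_rot: [[-0.82, 0.572, 0.002], [0.572, 0.82, 0.0], [-0.002, 0.002, -1.0]]
wrist_force: [0.0, -0.1, -0.3]
width: 0.0002
grasp_force: 0.0
time: 9.9
tcp_pos: [0.6094, 0.0753, 0.2007]
tcp_rot: [[-0.819, 0.574, 0.002], [0.574, 0.819, -0.001], [-0.002, 0.001, -1.0]]
wrist_force: [-0.2, -0.2, -0.0]
width: -0.0002
grasp_force: 0.0
time: 10.4
tcp_pos: [0.606, 0.0769, 0.164]
tcp_rot: [[-0.82, 0.572, -0.002], [0.572, 0.82, -0.0], [0.001, -0.001, -1.0]]
wrist_force: [-0.5, -1.4, -0.0]
width: 0.0003
grasp_force: 0.0
```

```bash
python3 -m creep '{"linear": [[0,0,2],[0,0,2],[0,0,1],[0,0,1],[0,0,1]], "twist": [0,0,0,0,0], "hand": [255,255,255,255,255]}'
python3 -m creep '{"linear": [[0,0,1],[0,0,1],[0,0,1],[0,0,1],[0,0,0]], "twist": [0,0,0,0,0], "hand": [255,255,255,255,255]}'
```

```text
time: 10.9
tcp_pos: [0.607, 0.0767, 0.1583]
tcp_rot: [[-0.82, 0.572, 0.001], [0.572, 0.82, 0.0], [-0.001, 0.001, -1.0]]
wrist_force: [1.0, 0.3, 2.1]
width: 0.0002
grasp_force: 1.2
time: 11.4
tcp_pos: [0.6072, 0.0767, 0.1542]
tcp_rot: [[-0.82, 0.572, 0.002], [0.572, 0.82, 0.0], [-0.001, 0.001, -1.0]]
wrist_force: [1.1, -0.3, 2.2]
width: -0.0003
grasp_force: 1.1
```

```bash
python3 -m creep '{"linear": [[0,0,1],[0,0,1],[0,0,1],[0,0,1],[0,0,0]], "twist": [0,0,0,0,0], "hand": [255,255,255,255,255]}'
python3 -m creep '{"linear": [[0,0,1],[0,0,1],[0,0,1],[0,0,1],[0,0,0]], "twist": [0,0,0,0,0], "hand": [255,255,255,255,255]}'
```

```text
time: 11.9
tcp_pos: [0.6071, 0.0767, 0.1497]
tcp_rot: [[-0.82, 0.572, 0.001], [0.572, 0.82, -0.0], [-0.001, 0.0, -1.0]]
wrist_force: [1.3, 0.3, 2.0]
width: 0.0
grasp_force: 1.3
time: 12.4
tcp_pos: [0.6066, 0.0767, 0.1467]
tcp_rot: [[-0.82, 0.572, -0.0], [0.572, 0.82, -0.0], [0.0, -0.0, -1.0]]
wrist_force: [-0.5, 1.2, 9.1]
width: 0.0002
grasp_force: 4.1
```

This side is at deck level already (tip z about 0.074, force rising). One firmer push, then the opposite side.

```bash
python3 -m creep '{"linear": [[0,0,1],[0,0,1],[0,0,0],[0,0,-15],[0,0,-20]], "twist": [0,0,0,0,0], "hand": [255,255,255,255,255]}'
python3 - <<'E'
from plant import readout,get_image,get_calibration
import numpy as np
s=readout.sense();print(s['tcp_pos'],s['wrist_force'])
im,d=get_image('top');c=get_calibration('top')
K=c['K'];v,u=np.mgrid[:420,:560]
P=(np.stack([(u-K[0,2])/K[0,0]*d,(v-K[1,2])/K[1,1]*d,d],-1)@c['attitude'].T+c['eye']).reshape(-1,3)
p=P[:,:2]-[.550,.0693];r=np.hypot(*p.T);t=np.degrees(np.arctan2(p[:,1],p[:,0]))
for a in range(-180,180,30):
    m=(r>.05)&(r<.085)&(abs((t-a+180)%360-180)<10)&(d.ravel()>0)
    print(a,m.sum(),np.percentile(P[m,2],[10,30,50,90]).round(4))
E
```

```text
time: 12.9
tcp_pos: [0.6048, 0.0763, 0.1774]
tcp_rot: [[-0.82, 0.572, -0.006], [0.572, 0.82, -0.001], [0.005, -0.005, -1.0]]
wrist_force: [-0.3, -0.6, -0.2]
width: 0.0001
grasp_force: 0.0
[0.60483169 0.07626718 0.17740807] [-0.33772538 -0.58229663 -0.22867497]
-180 573 [0.5414 0.5467 0.5543 0.5629]
-150 500 [0.5284 0.5328 0.5367 0.5501]
-120 345 [0.0735 0.4893 0.5227 0.5322]
-90 212 [0.0701 0.0719 0.0732 0.5096]
-60 197 [0.0709 0.0732 0.1953 0.494 ]
-30 400 [0.4558 0.46   0.4629 0.4755]
0 356 [0.4526 0.4565 0.4588 0.4615]
30 379 [0.4558 0.4583 0.4597 0.4616]
60 396 [0.0728 0.4263 0.4711 0.4866]
90 263 [0.0706 0.0723 0.074  0.5034]
120 334 [0.0711 0.0735 0.4957 0.523 ]
150 499 [0.526  0.5299 0.533  0.5392]
```

```bash
python3 -m creep '{"linear": [[0,0,-22],[21.2,-19.5,0],[21.2,-19.5,0],[21.2,-19.5,0],[21.2,-19.5,0]], "twist": [0,0,0,0,0], "hand": [255,255,255,255,255]}'
python3 -m creep '{"linear": [[0,0,10],[0,0,12],[0,0,10],[0,0,3],[0,0,2]], "twist": [0,0,0,0,0], "hand": [255,255,255,255,255]}'
python3 -m creep '{"linear": [[0,0,1],[0,0,1],[0,0,1],[0,0,1],[0,0,1]], "twist": [0,0,0,0,0], "hand": [255,255,255,255,255]}'
```

```text
time: 13.45
tcp_pos: [0.4903, 0.0608, 0.1995]
tcp_rot: [[-0.82, 0.572, -0.004], [0.572, 0.82, -0.001], [0.003, -0.003, -1.0]]
wrist_force: [0.6, 0.2, 0.5]
width: -0.0001
grasp_force: 0.0
time: 13.95
tcp_pos: [0.493, 0.0613, 0.1628]
tcp_rot: [[-0.82, 0.572, -0.001], [0.572, 0.82, -0.0], [0.001, -0.001, -1.0]]
wrist_force: [0.2, -0.3, -0.7]
width: 0.0001
grasp_force: 0.0
time: 14.45
tcp_pos: [0.4927, 0.0612, 0.159]
tcp_rot: [[-0.82, 0.572, 0.0], [0.572, 0.82, -0.0], [-0.0, 0.0, -1.0]]
wrist_force: [0.3, -0.5, -0.3]
width: 0.0
grasp_force: 0.0
```

```bash
python3 -m creep '{"linear": [[0,0,1],[0,0,1],[0,0,1],[0,0,1],[0,0,1]], "twist": [0,0,0,0,0], "hand": [255,255,255,255,255]}'
python3 -m creep '{"linear": [[0,0,1],[0,0,1],[0,0,1],[0,0,1],[0,0,1]], "twist": [0,0,0,0,0], "hand": [255,255,255,255,255]}'
```

```text
time: 14.95
tcp_pos: [0.4926, 0.0612, 0.1538]
tcp_rot: [[-0.82, 0.572, -0.0], [0.572, 0.82, -0.0], [-0.0, -0.0, -1.0]]
wrist_force: [-0.4, 1.2, 0.4]
width: 0.0001
grasp_force: 0.0
time: 15.45
tcp_pos: [0.4926, 0.0612, 0.1488]
tcp_rot: [[-0.82, 0.572, 0.0], [0.572, 0.82, -0.0], [-0.0, -0.0, -1.0]]
wrist_force: [-0.2, -0.5, 0.0]
width: 0.0002
grasp_force: 0.0
```

```bash
python3 -m creep '{"linear": [[0,0,1],[0,0,1],[0,0,0.5],[0,0,0.5],[0,0,0]], "twist": [0,0,0,0,0], "hand": [255,255,255,255,255]}'
python3 -m creep '{"linear": [[0,0,0.5],[0,0,0.5],[0,0,0.5],[0,0,0],[0,0,0]], "twist": [0,0,0,0,0], "hand": [255,255,255,255,255]}'
```

```text
time: 15.95
tcp_pos: [0.4926, 0.0612, 0.1467]
tcp_rot: [[-0.82, 0.572, 0.0], [0.572, 0.82, -0.0], [-0.0, 0.0, -1.0]]
wrist_force: [-2.3, -0.5, 6.9]
width: 0.0
grasp_force: 3.2
time: 16.45
tcp_pos: [0.4925, 0.0612, 0.1466]
tcp_rot: [[-0.82, 0.572, 0.001], [0.572, 0.82, 0.0], [-0.001, 0.001, -1.0]]
wrist_force: [-5.4, -0.3, 18.6]
width: 0.0001
grasp_force: 8.9
```

Both sides bottom out at the same height. I'll retract and check the plate's flatness.

```bash
python3 -m creep '{"linear": [[0,0,-10],[0,0,-30],[0,0,-40],[0,0,-40],[0,0,0]], "twist": [0,0,0,0,0], "hand": [255,255,255,255,255]}'
python3 -m creep '{"linear": [[-24,-34,0],[-28,-40,0],[-28,-40,0],[-28,-40,0],[-28,-40,0]], "twist": [0,0,0,0,0], "hand": [255,255,255,255,255]}'
python3 - <<'E'
from plant import readout,get_image,get_calibration
import numpy as np,cv2
im,d=get_image('top');c=get_calibration('top')
b,_=get_image('side')
K=c['K'];v,u=np.mgrid[:420,:560]
P=(np.stack([(u-K[0,2])/K[0,0]*d,(v-K[1,2])/K[1,1]*d,d],-1)@c['attitude'].T+c['eye']).reshape(-1,3)
p=P[:,:2]-[.550,.0693];r=np.hypot(*p.T);t=np.degrees(np.arctan2(p[:,1],p[:,0]))
for a in range(-172,180,30):
    m=(r>.05)&(r<.085)&(abs((t-a+180)%360-180)<8)&(d.ravel()>0)
    k=(r>.1)&(r<.108)&(abs((t-a+180)%360-180)<8)&(d.ravel()>0)
    print(a,m.sum(),np.percentile(P[m,2],[30,50]).round(4),np.median(P[k,2]).round(4))
A=cv2.resize(im[165:305,255:435],(520,405),interpolation=cv2.INTER_CUBIC);B=cv2.resize(b[160:280,240:410],None,fx=1.6,fy=1.6)
B=cv2.copyMakeBorder(B,0,405-B.shape[0],0,0,cv2.BORDER_CONSTANT);cv2.imwrite('pics/f.png',np.hstack([A,B]))
E
```

```text
time: 16.95
tcp_pos: [0.4952, 0.0615, 0.2699]
tcp_rot: [[-0.82, 0.572, 0.012], [0.572, 0.82, 0.001], [-0.009, 0.008, -1.0]]
wrist_force: [0.2, 0.2, -0.3]
width: 0.0
grasp_force: 0.0
time: 17.45
tcp_pos: [0.4926, -0.1775, 0.2638]
tcp_rot: [[-0.82, 0.572, -0.001], [0.572, 0.82, 0.0], [0.001, -0.0, -1.0]]
wrist_force: [1.8, 0.4, 0.4]
width: -0.0006
grasp_force: 0.0
-172 131 [0.0713 0.0727] 0.0686
-142 134 [0.0715 0.0725] 0.0684
-112 124 [0.0714 0.0723] 0.0684
-82 136 [0.0712 0.0721] 0.0689
-52 132 [0.0717 0.0728] 0.0689
-22 130 [0.0716 0.0725] 0.0691
8 130 [0.071  0.0722] 0.0689
38 130 [0.0717 0.0726] 0.0691
68 131 [0.0717 0.0729] 0.0686
98 136 [0.0713 0.0724] 0.0681
128 133 [0.0714 0.0726] 0.069
158 136 [0.0718 0.0726] 0.0679
```

View pics/f.png

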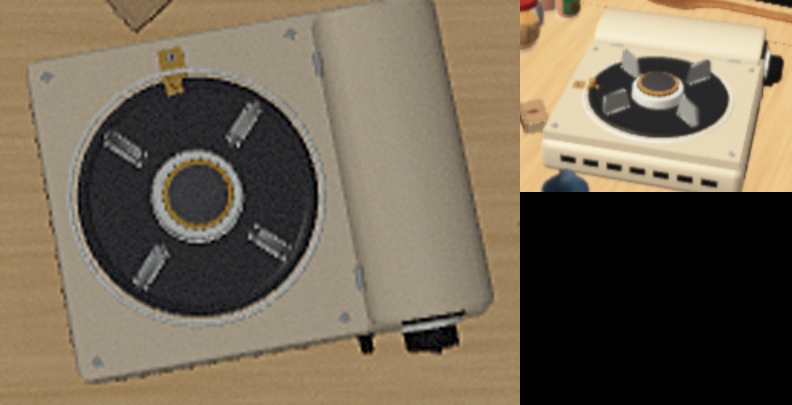

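The pin is in the notch, at (173,85) in the picture. The plate top lies 3.3–4.7 mm above the deck all round, so it's flat and fully home. Handing in.

```bash
python3 -c "
from plant import job
print(job.hand_in())"
```

```text
the job is handed in; nothing more can be done
None
```

The pan support is turned so its notch is on the pin, pressed down flat and fully home on the deck all round, and the job is handed in; the matchbox, mug, jug and tin were not touched.

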